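# File the sample carton and cover the rack

## Task

File the batch sample: pick up the chocolate carton that stands by itself on the counter and stand it upright in the one empty slot of the wooden sample rack, right down on the slot's floor. Then seat the loose cover board on the rack so that both pins come up through its holes and it lies flat on the end panels. Set both down without dropping them, and leave the cartons already filed, the stamp and the tape roll where they are.

Things in the scene. Friction and masses are not known exactly. Their poses are not given: they have to be found in the camera images.
- carton: the loose sample: a chocolate carton, 22 mm thick (x) by 78 mm wide (y) by 110 mm tall (z), white card with orange ends; origin at the centre of its underside, z up when it stands on its end. Weighs 75 to 150 g. Starts standing on the counter between the rack and the cover
- filed_a: already in the rack: a chocolate carton, 22 mm thick (x) by 78 mm wide (y) by 110 mm tall (z), white card with orange ends; origin at the centre of its underside, z up when it stands on its end
- filed_b: already in the rack: a chocolate carton, 22 mm thick (x) by 78 mm wide (y) by 110 mm tall (z), white card with orange ends; origin at the centre of its underside, z up when it stands on its end
- rack: wooden rack fixed to the counter, 248 (x) by 106 mm (y); origin at the centre of its underside. A block 53 mm high has three equal slots at x = -60, 0, +60 mm, open at the top, edges chamfered 3 mm. End panels 18 mm thick (106 to 124 mm out along x) rise to 126 mm, each with a steel pin on top; filed cartons reach 118 mm. Open at the sides above the block
- pin_a (a point): tip of the steel pin on the rack's -x end panel: 115 mm from the rack's centre, y = 0, 148 mm above the rack's origin. The pin is 9 mm thick, stands 22 mm above the panel, its top 8 mm tapered
- pin_b (a point): tip of the like pin on the +x end panel
- free_slot: the empty slot of the rack: origin at the centre of its cork-lined floor, 8 mm above the rack's origin; axes parallel to the rack's: the slot is 26 mm along x, 84 mm along y, 45 mm deep. Which of the three slots is empty varies
- cover: loose plywood board, 254 (x) by 106 (y) by 8 mm, a 13 mm through hole at x = -115 and +115 mm, y = 0; origin at the centre of its underside, z up. Grip bar on top at the centre: 100 mm along x, 20 mm wide, 8 to 50 mm above the origin. Same either way round, 200 to 325 g. Starts flat on the counter, grip up. Seated: origin 126 mm above the rack's
- stamp: black and grey self-inking hand stamp standing on the counter, 45 by 65 mm, 108 mm tall; origin at the centre of its underside. To be left alone
- tape: roll of brown packing tape lying flat, 96 mm across, 48 mm high; origin at the centre of its underside. To be left alone
Things that resemble listed ones, but are neither listed nor needed, are in the scene too. Leave any purple or turquoise look-alike of the filed_a alone. Leave any green look-alike of the filed_b alone.

How it is judged:
By the outcome, as a careful person would: the job done as asked, in the order asked, and still so for the second after the job is handed in, with the robot touching nothing.
It also fails if it takes over 67 s, if anything falls off the work surface, if the arm or the gripper's body presses on something with over 40 N, if the wrist force passes 120 N, or if a joint passes its speed limit or range.

## Robot

A 6-joint arm with a two-finger parallel gripper is mounted at the origin on the work surface. World frame = base frame: x ahead of the robot, y to its left, z up, the work surface at z = 0. Lengths are in m, angles in degrees, forces in N, time in s.
With the tool pointing down it reaches from about 0.25 to 0.725 m from the base axis. Payload 9.7 kg.
Tool frame: the origin (TCP) lies between the finger pads; the fingertips stand 22 mm ahead of it and the grasp point (between the pads) lies 3 mm ahead of it; z points along the fingers, y is the line along which they close (so a half turn about z gives the same grasp; the last joint's range is limited). The gripper opens to 85 mm and grips with 20 to 120 N. Pads are 22 mm wide; open, the fingers measure 114 mm over their backs; the gripper's body (76 mm by 85 mm) begins 54 mm behind the grasp point. The pads swing forward as they close: fully open they stand 13 mm farther back than shut.
Start: joints at [68.64, 4.979, 10.078, 95.1, 0, 90], TCP at [0.2, 0.512, 0.22] pointing down, gripper open.
Joint ranges: [-179.16, 179.16], [-48.56, 103.87], [-65.8, 70.77], [-126.05, 130.52], [-82.76, 87.17], [-180, 180]. Speed limits (degrees/s): [127.2, 127.2, 147.25, 180, 180, 180].

## Interface

Orientations are given as [roll, pitch, yaw] about the fixed x, y, z axes, in that order (R = Rz(yaw) Ry(pitch) Rx(roll)).
In Python, from workcell import bot, viewer, finder gives the robot as it stands.
- The arm moves only by the tool move_arm, never from a script. Its arguments are lists of equal length, an entry for each row: "offset": the shift along the tool's x, y, z in cm, a list of three; "twist": the turn, a rotation vector about the tool's x, y, z in rad, a list of three; "grip": the opening, from 0 (shut) to 1 (fully open). In form: {"offset": [[x, y, z], ...], "twist": [[ax, ay, az], ...], "grip": [grip, ...]}. A call has 1 to 5 rows; each row shifts and turns the commanded pose from where the row before left it, along the tool's axes as they then stand; what a row does not reach is not made up. A row lasts 1/10 s, in which the tool goes at most 50 mm and 8.59 degrees, less where a joint would pass 70% of its speed; a pose out of reach is approached as far as the arm can. A call is refused whole if a number of a shift passes 5 or a number of a turn 0.15, either way. A call with a gripper value outside its range is refused whole. The fingers move at their own pace and stop on an object; "force" is the grip in N (left out, the last holds). Time passes only in rows, so rows that do not move let the fingers close. It gives the time, the measured TCP pose, the force, the opening and the grip force at its end, in the units of the state.
- bot.get_obs(): the state, without advancing time (a new reading comes with each control period).
- viewer.camera(name): name is "scene" or "side" or "wrist"; returns a dict with "color" (384x512x3 uint8, red, green, blue), "depth" (384x512 float32, m along the optical axis (not along the pixel's ray), 0 where there is no reading), "vfov" (degrees; the focal length in pixels is half the picture's height over the tangent of half this angle, whatever the lens; pixels are square), "cx", "cy" (the principal point, pixels), "k1" (the pictures are not rectified: a ray, as slopes to the right and down, at radius r is drawn at 1 + k1 r^2 times it, then the intrinsics apply), "position" and "attitude" of the camera in the world; the wrist camera has in their place "tool_from_camera" (4x4, takes a point from camera to tool coordinates, whose origin is the TCP and whose axes are the flange's). Camera axes: x right, y down, z forward; pixel columns grow to the right and rows downward; lengths in m; the calibration is good to about 2 mm. A picture is of the moment at which its call begins: read the wrist's pose just before it.
- bot.job_done(): hands the job in; it is judged then, once.
Trained networks look in a picture, given as the dict that the camera call returned (one of the last four; its "shot" number tells which), for a name from the list of things; names that differ only in an ending like _2 or _b are one class to them, and where a whole thing is asked for, a point or a joint stands for the part that bears it (a point fixed in the world has none). Each returns a list of dicts, best first, with "p" (0 to 1); they miss things now and then, are a little off and sometimes report something else, mostly with a low value. They report only what shows in the picture. A call takes as long as a camera call. They do not tell look-alikes from the thing itself.
- finder.boxes_of(picture, thing): "position" ([column, row] in pixels, amid what is visible of it).
- finder.pinpoint(picture, thing): "position" ([column, row] in pixels: a listed point, or the origin of a listed thing).
The state is a dict: "time": time; "q": joint angles; "qd": joint speeds; "joint_efforts": joint torques, N m; "ee_pos": TCP position; "tcp_rot": TCP orientation; "wrist_force": force on the tool from outside, world axes, zero at the start; "torque": the same for the moment, N m; "opening": finger opening in m; "grasp_force": force on a finger pad.
Only numpy, scipy, OpenCV 4.12 (cv2) and the standard library are available. Lean on these libraries where they do the work, as an engineer would, in place of code of your own. Each camera call takes 0.05 s, during which the arm holds its last target. There are 200 camera calls.

## Working session

There is one attempt and no reset: what is moved stays moved. The work goes in short steps, Python scripts to look and compute and a tool call to move; the robot and the scene stay as the last step left them, time stands still between calls to the robot, and variables do not carry over. Pictures are saved under pics/ and viewed, at most 10 in all, crops included, and the job is handed in when it is done.

Besides the shell and the picture viewer there is one more tool, called after "Call:" as name(argument=value, ...), one argument or row to a line, values as JSON. move_arm: Moves the arm, as the interface text tells. Its arguments: {"type":"object","properties":{"offset":{"type":"array","items":{"type":"array","items":{"type":"number"}}},"twist":{"type":"array","items":{"type":"array","items":{"type":"number"}}},"grip":{"type":"array","items":{"type":"number"}},"force":{"type":"number"}},"required":["offset","twist","grip"]}

```bash
mkdir -p pics; ls; cat > h.py <<'E'
import numpy as np, cv2
from scipy.spatial.transform import Rotation as R
from workcell import bot, viewer, finder
def K(p):
    f=p["color"].shape[0]/2/np.tan(np.radians(p["vfov"])/2); return np.array([[f,0,p["cx"]],[0,f,p["cy"]],[0,0,1]])
def pose(p,obs=None):
    if "tool_from_camera" in p:
        T=np.eye(4);T[:3,:3]=R.from_euler('xyz',obs["tcp_rot"],degrees=True).as_matrix();T[:3,3]=obs["ee_pos"]
        T=T@np.array(p["tool_from_camera"]);return T[:3,:3],T[:3,3]
    a=np.array(p["attitude"]); 
    return (a if a.shape==(3,3) else R.from_euler('xyz',a,degrees=True).as_matrix()),np.array(p["position"])
def rays(p,px):
    k=K(p);d=(np.asarray(px,float).reshape(-1,2)-k[:2,2])/k[0,0]
    u=d.copy()
    for _ in range(20): u=d/(1+p["k1"]*(u**2).sum(1,keepdims=True))
    return np.c_[u,np.ones(len(u))]
def onz(p,px,z,obs=None):
    Rm,t=pose(p,obs);d=rays(p,px)@Rm.T;return t+d*((z-t[2])/d[:,2])[:,None]
def cloud(p,obs=None):
    h,w=p["depth"].shape;g=np.stack(np.meshgrid(np.arange(w),np.arange(h)),-1).reshape(-1,2)
    Rm,t=pose(p,obs);P=(rays(p,g)*p["depth"].reshape(-1,1))@Rm.T+t;P[p["depth"].ravel()==0]=np.nan
    return P.reshape(h,w,3)
def save(p,n,crop=None,s=1):
    im=p["color"][:,:,::-1]
    if crop: x0,y0,x1,y1=crop;im=im[y0:y1,x0:x1]
    cv2.imwrite("pics/"+n,cv2.resize(im,None,fx=s,fy=s,interpolation=cv2.INTER_CUBIC))
E
python3 - <<'E'
from h import *
o=bot.get_obs();print(o)
ims=[]
for n in("scene","side"):
    p=viewer.camera(n);print(n,p["vfov"],p["k1"],p["position"],p["attitude"]);ims.append(p["color"])
    for t in("carton","rack","cover","pin_a","free_slot","stamp","tape"):
        print(t,[(np.round(d["position"]).tolist(),round(d["p"],2)) for d in finder.pinpoint(p,t)])
    np.savez(n,c=cloud(p),col=p["color"])
cv2.imwrite("pics/a.png",ims[0][:,:,::-1]);cv2.imwrite("pics/b.png",ims[1][:,:,::-1])
E
```

```text
pics
{'time': 0.0, 'q': array([6.86406653e+01, 5.01062606e+00, 1.00347071e+01, 9.51002611e+01,
       2.95698402e-04, 9.00016586e+01]), 'qd': array([ 0.01043084,  0.02206956,  0.08230567,  0.09100969, -0.06879736,
        0.07936043]), 'joint_efforts': array([ 6.99354077e-04, -5.20389247e+01,  4.64805365e+01,  1.63795991e-02,
        3.71464216e-05, -2.11090179e-05]), 'ee_pos': array([0.20022656, 0.51199152, 0.2189899 ]), 'tcp_rot': array([-1.79923820e+02, -2.93492822e-04,  1.58639006e+02]), 'wrist_force': array([0.60382923, 0.38650302, 1.38976992]), 'torque': array([-0.02753873,  0.03892713, -0.02635502]), 'grasp_force': 0.0, 'opening': 0.08551506900848865}
scene 51.81407667962363 -0.026142779556684106 [ 0.88185777 -0.37840371  0.75129998] [-139.60126174   -0.20937322   35.5206097 ]
carton [([252.0, 247.0], 0.82), ([272.0, 168.0], 0.28)]
rack [([270.0, 168.0], 0.64)]
cover [([136.0, 313.0], 0.95)]
pin_a [([236.0, 104.0], 0.91), ([308.0, 149.0], 0.63)]
free_slot []
stamp [([315.0, 274.0], 0.98)]
tape [([172.0, 196.0], 0.68)]
side 45.22745031535047 -0.1461784605498565 [0.47197814 0.78685788 0.87721244] [-135.00567032    0.52617446 -171.8933555 ]
carton [([250.0, 223.0], 0.74)]
rack [([284.0, 301.0], 0.65)]
cover [([300.0, 160.0], 0.67)]
pin_a [([232.0, 243.0], 0.64), ([344.0, 275.0], 0.61)]
free_slot [([313.0, 309.0], 0.8)]
stamp [([197.0, 224.0], 0.58), ([354.0, 234.0], 0.3), ([311.0, 310.0], 0.2)]
tape [([281.0, 301.0], 0.66)]
```

View pics/a.png

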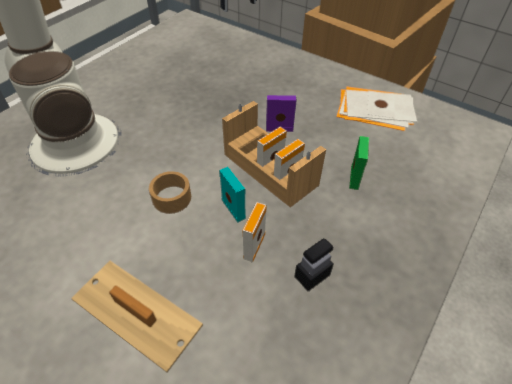

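View pics/b.png

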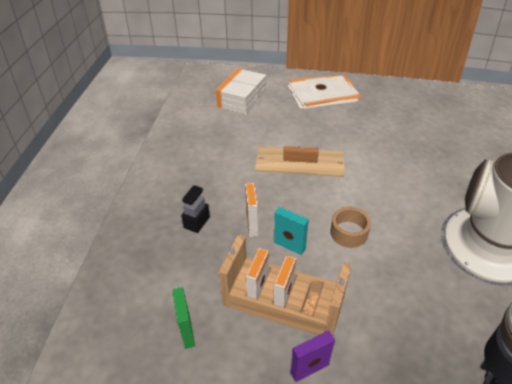

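The carton wanted is the white one with orange ends, alone at scene (255,232) / side (252,210). These could be confused with it:
- filed cartons at scene (271,146) and (290,157)
- teal carton (232,194)
- purple carton (281,113)
- green carton (360,163)
- flat stacks at scene (380,105) and side (240,90)

The empty slot is the one nearest the robot, at side (313,305).

```bash
python3 - <<'E'
from h import *
def rect(P,lab):
    P=P[:,:2].astype(np.float32); (c,s,a)=cv2.minAreaRect(P*1000); print(lab,len(P),np.round(c,1),np.round(s,1),round(a,1))
for n,bx in(("scene",(235,195,275,265)),("side",(240,175,265,240))):
    d=np.load(n+".npz");c=d["c"];x0,y0,x1,y1=bx
    q=c[y0:y1,x0:x1].reshape(-1,3);col=d["col"][y0:y1,x0:x1].reshape(-1,3).astype(int)
    m=(q[:,2]>.1)&(q[:,2]<.13);print(n,np.nanmax(q[:,2]));rect(q[m],"carton top")
    q=c.reshape(-1,3)
    for lab,lo,hi,bb in(("cover",.003,.014,(0.2,.7,-.45,-.05)),("bar",.04,.06,(0.2,.7,-.4,-.05))):
        m=(q[:,2]>lo)&(q[:,2]<hi)&(np.hypot(q[:,0]-0.41,q[:,1]+.2)<.2)
        if m.sum()>10: rect(q[m],lab)
p=viewer.camera("scene");rng={}
print(onz(p,[[238,106],[309,152]],.140),onz(p,[[136,313]],0),onz(p,[[172,196]],0),onz(p,[[315,274]],0))
pt=[]
for t in("pin_a","pin_b"): 
    for d in finder.pinpoint(p,t): print(t,d["position"],d["p"],onz(p,d["position"],.148))
save(p,"c1.png",(205,90,345,270),3)
s=viewer.camera("side")
for d in finder.pinpoint(s,"pin_a"): print(d["position"],onz(s,d["position"],.148))
for d in finder.pinpoint(s,"free_slot"): print("slot",onz(s,d["position"],.008))
print("cover side",onz(s,[300,160],0))
E
```

```text
scene 0.11287812221367177
carton top 408 [608.8  14.5] [23.8 80. ] 14.1
cover 4967 [ 407.3 -209.6] [345.8 376.3] 46.7
bar 756 [ 439.7 -138. ] [ 92.5 320.5] 31.7
side 0.12895061511910066
carton top 277 [602.3  70.4] [ 32.  194.7] 6.0
cover 3673 [ 407.6 -204.2] [388.6 398.8] 60.5
bar 435 [ 439.2 -138.9] [ 93.9 323.6] 32.4
[[0.38953671 0.25260462 0.14      ]
 [0.61641134 0.21314859 0.14      ]] [[ 0.50880042 -0.24903468  0.        ]] [[0.35949762 0.01528294 0.        ]] [[0.75405454 0.03352571 0.        ]]
pin_a [237.4, 102.8] 0.8 [[0.38708034 0.25371922 0.148     ]]
pin_a [308.0, 151.0] 0.61 [[0.61650312 0.2068596  0.148     ]]
pin_b [237.4, 102.8] 0.8 [[0.38708034 0.25371922 0.148     ]]
pin_b [308.0, 151.0] 0.61 [[0.61650312 0.2068596  0.148     ]]
[342.7, 274.3] [[0.3915442 0.2470063 0.148    ]]
[232.4, 244.3] [[0.6166908  0.20102107 0.148     ]]
[196.2, 226.0] [[0.70215331 0.16210442 0.148     ]]
slot [[0.44188829 0.24141887 0.008     ]]
cover side [[ 0.50650007 -0.25977693  0.        ]]
```

View pics/c1.png

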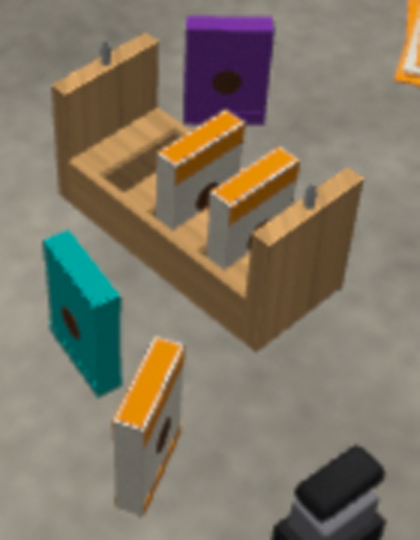

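The close crop at (145,425) confirms the choice: it's white card with an orange top, standing alone. Next I'll plan the approach.

```bash
cat >> h.py <<'E'
def plan(pos,yaw,step=.042,ang=7,o=None):
    o=o or bot.get_obs();p0=np.array(o["ee_pos"]);R0=R.from_euler('xyz',o["tcp_rot"],degrees=True)
    yaw=min((yaw,yaw+180,yaw-180,yaw+360),key=lambda y:abs(y-o["tcp_rot"][2]))
    R1=R.from_euler('xyz',[180,0,yaw],degrees=True);rv=(R0.inv()*R1).as_rotvec();d=np.array(pos)-p0
    n=int(max(1,np.ceil(np.linalg.norm(d)/step),np.ceil(np.degrees(np.linalg.norm(rv))/ang)))
    off=[];
    for i in range(n):
        off.append(((R0*R.from_rotvec(rv*i/n)).inv().apply(d/n)*100).round(2).tolist())
    print("t",round(o["time"],2),"at",p0.round(4),np.round(o["tcp_rot"],2),"n",n,"twist",(rv/n).round(3).tolist())
    for i in range(0,n,5):print(off[i:i+5])
E
python3 -c "
from h import *
plan((.609,.0145,.23),104.1)"
```

```text
t 1.1 at [0.2003 0.5122 0.2197] [180.     0.   158.64] n 16 twist [0.0, 0.0, 0.059]
[[-3.51, -1.97, -0.06], [-3.62, -1.75, -0.06], [-3.72, -1.54, -0.06], [-3.81, -1.31, -0.06], [-3.88, -1.08, -0.06]]
[[-3.93, -0.85, -0.06], [-3.98, -0.62, -0.06], [-4.01, -0.38, -0.06], [-4.02, -0.14, -0.06], [-4.02, 0.1, -0.06]]
[[-4.01, 0.34, -0.06], [-3.98, 0.58, -0.06], [-3.94, 0.81, -0.06], [-3.89, 1.05, -0.06], [-3.82, 1.28, -0.06]]
[[-3.74, 1.5, -0.06]]
```

Call:
move_arm(
  offset=[
    [-3.5,-2.0,-0.1],
    [-3.6,-1.8,-0.1],
    [-3.7,-1.5,-0.1],
    [-3.8,-1.3,0],
    [-3.9,-1.1,0],
  ],
  twist=[
    [0,0,0.06],
    [0,0,0.06],
    [0,0,0.06],
    [0,0,0.06],
    [0,0,0.06],
  ],
  grip=[1,1,1,1,1],
)

```text
time: 1.6
ee_pos: [0.3281, 0.355, 0.2228]
tcp_rot: [180.0, 0.0, 141.3]
wrist_force: [1.4, 0.6, 0.1]
opening: 0.0854
grasp_force: 0.0
```

Call:
move_arm(
  offset=[
    [-3.9,-0.9,-0.1],
    [-4.0,-0.6,-0.1],
    [-4.0,-0.4,-0.1],
    [-4.0,-0.1,0],
    [-4.0,0.1,0],
  ],
  twist=[
    [0,0,0.06],
    [0,0,0.06],
    [0,0,0.06],
    [0,0,0.06],
    [0,0,0.06],
  ],
  grip=[1,1,1,1,1],
)

```text
time: 2.1
ee_pos: [0.4549, 0.1991, 0.2259]
tcp_rot: [180.0, 0.0, 124.1]
wrist_force: [0.4, 1.1, 0.1]
opening: 0.0852
grasp_force: 0.0
```

Call:
move_arm(
  offset=[
    [-4.0,0.3,-0.1],
    [-4.0,0.6,-0.1],
    [-3.9,0.8,-0.1],
    [-3.9,1.0,0],
    [-3.8,1.3,0],
  ],
  twist=[
    [0,0,0.06],
    [0,0,0.06],
    [0,0,0.06],
    [0,0,0.06],
    [0,0,0.06],
  ],
  grip=[0.6,0.6,0.6,0.6,0.6],
)

```text
time: 2.6
ee_pos: [0.581, 0.0428, 0.2288]
tcp_rot: [180.0, 0.0, 106.9]
wrist_force: [1.0, 0.6, 1.2]
opening: 0.0509
grasp_force: 0.0
```

```bash
python3 - <<'E'
from h import *
o=bot.get_obs();p=viewer.camera("wrist");save(p,"w1.png");print(o["opening"])
c=cloud(p,o);q=c.reshape(-1,3);m=(q[:,2]>.1)&(q[:,2]<.12)&(np.hypot(q[:,0]-.609,q[:,1]-.0145)<.07)
print(m.sum(),np.nanmedian(q[m,2]))
if m.sum()>20: print(cv2.minAreaRect((q[m,:2]*1000).astype(np.float32)))
plan((.609,.0145,.23),104.1)
E
```

```text
0.050898996496717586
2240 0.10985627852075677
((607.0846557617188, 14.40842056274414), (22.9440860748291, 78.50833892822266), 14.406832695007324)
t 2.65 at [0.5837 0.0389 0.2275] [-1.7999e+02  1.1000e-01  1.0656e+02] n 1 twist [-0.0, 0.002, 0.043]
[[-3.06, 1.73, -0.25]]
```

View pics/w1.png

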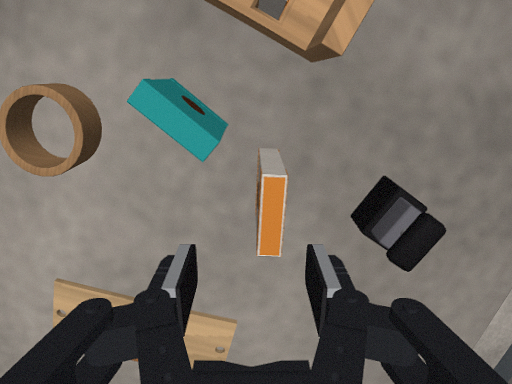

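The wrist picture shows the carton's orange top at (272,215), clear of the teal carton at (180,118) and the stamp at (400,220). I'll move over it.

Call:
move_arm(
  offset=[
    [-2.9,1.6,0],
    [0,0,4.0],
    [0,0,4.0],
    [0,0,0],
    [0,0,0],
  ],
  twist=[
    [0,0,0.038],
    [0,0,0],
    [0,0,0],
    [0,0,0],
    [0,0,0],
  ],
  grip=[0.6,0.6,0.6,0.6,0.6],
)

```text
time: 3.15
ee_pos: [0.6036, 0.0214, 0.1493]
tcp_rot: [-179.9, -0.0, 104.9]
wrist_force: [0.9, 0.1, 0.7]
opening: 0.0512
grasp_force: 0.0
```

```bash
python3 -c "
from h import *
plan((.607,.0144,.095),104.4)"
```

```text
t 3.15 at [0.6036 0.0214 0.1493] [-1.7995e+02 -1.0000e-02  1.0490e+02] n 2 twist [-0.0, -0.0, 0.004]
[[-0.38, 0.08, 2.72], [-0.38, 0.08, 2.72]]
```

Call:
move_arm(
  offset=[
    [-0.75,0.15,1.4],
    [0,0,2],
    [0,0,2],
    [0,0,0],
    [0,0,0],
  ],
  twist=[
    [0,0,0.009],
    [0,0,0],
    [0,0,0],
    [0,0,0],
    [0,0,0],
  ],
  grip=[0.6,0.6,0.6,0.4,0],
  force=30,
)

```text
time: 3.65
ee_pos: [0.608, 0.0143, 0.0961]
tcp_rot: [179.9, 0.0, 104.4]
wrist_force: [0.8, 0.1, 1.1]
opening: 0.023
grasp_force: 0.2
```

Call:
move_arm(
  offset=[
    [0,0,0],
    [0,0,0],
    [0,0,0],
    [0,0,0],
    [0,0,0],
  ],
  twist=[
    [0,0,0],
    [0,0,0],
    [0,0,0],
    [0,0,0],
    [0,0,0],
  ],
  grip=[0,0,0,0,0],
)

```text
time: 4.15
ee_pos: [0.6082, 0.0144, 0.0963]
tcp_rot: [179.8, 0.0, 104.4]
wrist_force: [0.9, -0.7, 5.8]
opening: 0.0202
grasp_force: 30.4
```

Call:
move_arm(
  offset=[
    [0,0,-3],
    [0,0,-4],
    [0,0,-4],
    [0,0,-4],
    [0,0,-2.5],
  ],
  twist=[
    [0,0,0],
    [0,0,0],
    [0,0,0],
    [0,0,0],
    [0,0,0],
  ],
  grip=[0,0,0,0,0],
)

```text
time: 4.65
ee_pos: [0.6075, 0.0145, 0.2731]
tcp_rot: [179.8, 0.0, 104.4]
wrist_force: [0.3, -0.5, -1.2]
opening: 0.0203
grasp_force: 29.5
```

```bash
python3 -c "
from h import *
plan((.475,.12,.275),78.6)"
```

```text
t 4.65 at [0.6075 0.0145 0.2731] [1.7983e+02 4.0000e-02 1.0439e+02] n 5 twist [0.001, 0.0, 0.09]
[[2.7, -2.04, -0.05], [2.51, -2.28, -0.04], [2.29, -2.49, -0.04], [2.06, -2.69, -0.04], [1.81, -2.86, -0.04]]
```

Call:
move_arm(
  offset=[
    [2.7,-2.0,0],
    [2.5,-2.3,0],
    [2.3,-2.5,0],
    [2.1,-2.7,0],
    [1.8,-2.9,0],
  ],
  twist=[
    [0,0,0.09],
    [0,0,0.09],
    [0,0,0.09],
    [0,0,0.09],
    [0,0,0.09],
  ],
  grip=[0,0,0,0,0],
)

```text
time: 5.15
ee_pos: [0.4733, 0.121, 0.2697]
tcp_rot: [-180.0, -0.0, 78.4]
wrist_force: [-0.5, 0.0, -0.3]
opening: 0.02
grasp_force: 29.6
```

Call:
move_arm(
  offset=[
    [0,0,0],
    [0,0,0],
    [0,0,0],
  ],
  twist=[
    [0,0,0],
    [0,0,0],
    [0,0,0],
  ],
  grip=[0,0,0],
)

```text
time: 5.45
ee_pos: [0.475, 0.1201, 0.2696]
tcp_rot: [180.0, 0.0, 78.6]
wrist_force: [-0.1, -0.9, -1.7]
opening: 0.02
grasp_force: 29.7
```

```bash
python3 - <<'E'
from h import *
o=bot.get_obs();p=viewer.camera("wrist");save(p,"w2.png",s=1.5)
c=cloud(p,o);np.savez("w2",c=c,col=p["color"])
Rm,t=pose(p,o);print(o["ee_pos"],o["tcp_rot"],o["opening"])
for n in("pin_a","free_slot","rack"):
  for d in finder.pinpoint(p,n): print(n,d["position"],round(d["p"],2),onz(p,d["position"],{"pin_a":.148,"free_slot":.008,"rack":0}[n],o).round(4))
E
```

```text
[0.47498197 0.12006457 0.26960169] [1.79993751e+02 7.95153392e-03 7.86335586e+01] 0.02002607189406007
pin_a [410.8, 35.8] 0.64 [[0.6179 0.2083 0.148 ]]
pin_a [106.3, 30.6] 0.55 [[0.3885 0.2578 0.148 ]]
free_slot [203.7, 44.8] 0.6 [[0.444  0.2464 0.008 ]]
rack [257.4, 48.2] 0.61 [[0.504  0.2308 0.    ]]
```

View pics/w2.png

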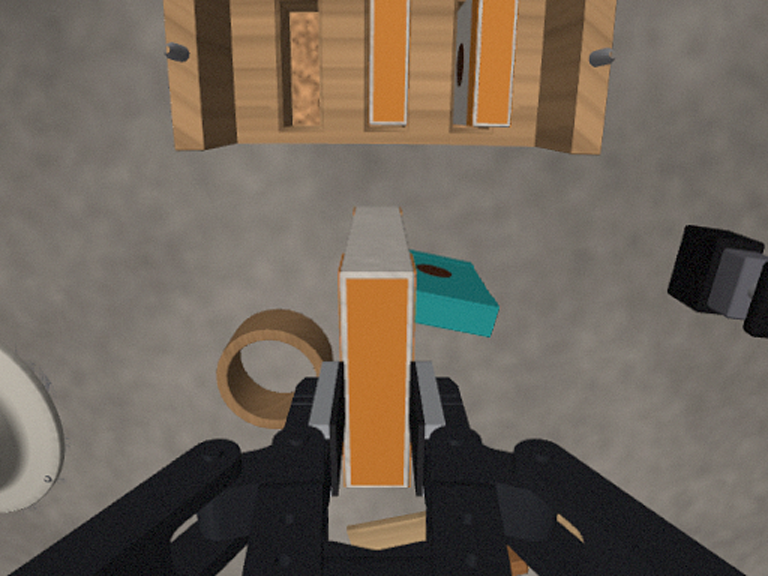

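The picture (1.5x) shows the empty slot at (300,70), the pins at (178,52) and (600,57), and the carton held squarely at (378,380). Next I'll fit the rack and the held carton from depth.

```bash
python3 - <<'E'
from h import *
d=np.load("w2.npz");c=d["c"];q=c.reshape(-1,3)
near=(q[:,1]>.13)&(q[:,1]<.35)&(q[:,0]>.33)&(q[:,0]<.68)
pt=q[near&(abs(q[:,2]-.126)<.006)];blk=q[near&(abs(q[:,2]-.053)<.006)];print("z",np.median(pt[:,2]),np.median(blk[:,2]))
c0=np.array([.503,.2295])
# 2D search: yaw, centre so that edges match: panels' outer/inner edges in u, front edge in v
for yaw in np.arange(-13,-9.5,.5):
    a=np.radians(yaw);ux=np.array([np.cos(a),np.sin(a)]);uy=np.array([-ux[1],ux[0]])
    f=lambda P:np.c_[(P[:,:2]-c0)@ux,(P[:,:2]-c0)@uy]*1000
    A=f(pt);B=f(blk);pr=lambda x,l,h:np.percentile(x,[l,h]).round(1)
    L=A[A[:,0]<0];Rr=A[A[:,0]>0]
    L=L[abs(L[:,0])>100];Rr=Rr[Rr[:,0]>100];
    g=B[(B[:,0]>-100)&(B[:,0]<-20)&(B[:,1]>-38)]
    h,e=np.histogram(g[:,0],np.arange(-100,-19,2))
    print(yaw,"L",pr(L[:,0],2,98),"R",pr(Rr[:,0],2,98),"front L/R",np.percentile(L[:,1],1).round(1),np.percentile(Rr[:,1],1).round(1),"blk front",np.percentile(B[:,1],1).round(1))
    if yaw==-11.5:
        print(list(zip(e.astype(int).tolist(),h.tolist())))
        # slot front wall: column in slot
        s=B[(abs(B[:,0]+60)<8)];print("slot land y",pr(s[:,1],1,99))
# carton held
o=bot.get_obs();T=R.from_euler('xyz',o["tcp_rot"],degrees=True)
P=T.inv().apply(q-o["ee_pos"]);m=(abs(P[:,1])<.02)&(abs(P[:,0])<.06)&(q[:,2]>.25)
col=d["col"].reshape(-1,3).astype(int);m&=((col[:,0]>180))
print("carton top: z",np.median(q[m,2]),cv2.minAreaRect((P[m,:2]*1000).astype(np.float32)))
A=np.c_[P[m,:2],np.ones(m.sum())];print("tilt fit",np.linalg.lstsq(A,P[m,2],rcond=None)[0])
# front face (80mm side) tilt not needed
E
```

```text
z 0.12557792797568246 0.05259656701240917
-13.0 L [-123.  -105.1] R [105.6 123.5] front L/R -51.3 -47.1 blk front -50.0
-12.5 L [-123.1 -105.4] R [105.8 123.4] front L/R -50.4 -48.1 blk front -49.7
-12.0 L [-123.1 -105.5] R [105.8 123.3] front L/R -49.4 -49.1 blk front -49.6
-11.5 L [-123.3 -105.6] R [105.7 123.3] front L/R -48.4 -50.1 blk front -49.7
[(-100, 159), (-98, 164), (-96, 162), (-94, 165), (-92, 159), (-90, 160), (-88, 163), (-86, 157), (-84, 163), (-82, 162), (-80, 159), (-78, 164), (-76, 197), (-74, 133), (-72, 2), (-70, 2), (-68, 1), (-66, 0), (-64, 2), (-62, 2), (-60, 2), (-58, 1), (-56, 2), (-54, 2), (-52, 2), (-50, 2), (-48, 72), (-46, 148), (-44, 162), (-42, 159), (-40, 163), (-38, 160), (-36, 163), (-34, 166), (-32, 162), (-30, 164), (-28, 167), (-26, 167), (-24, 162), (-22, 164)]
slot land y [-49.8  45.2]
-11.0 L [-123.4 -105.5] R [105.4 123.3] front L/R -47.4 -51.1 blk front -49.8
-10.5 L [-123.5 -105.4] R [105.2 123.3] front L/R -46.3 -52.0 blk front -50.3
-10.0 L [-123.7 -105.2] R [104.9 123.4] front L/R -45.3 -53.0 blk front -50.8
carton top: z 0.2833242944106248 ((-0.046504974365234375, -0.782780647277832), (78.01423645019531, 22.25168228149414), 0.08739124238491058)
tilt fit [ 0.00179927 -0.00311993 -0.01397429]
```

```bash
python3 -c "
from h import *
plan((.4458,.2447,.2696),78.0)"
```

```text
t 5.65 at [0.475  0.1199 0.2693] [-1.7997e+02  2.0000e-02  7.8560e+01] n 4 twist [-0.0, 0.0, 0.002]
[[2.91, -1.33, -0.01], [2.91, -1.34, -0.01], [2.91, -1.35, -0.01], [2.9, -1.36, -0.01]]
```

Call:
move_arm(
  offset=[
    [2.9,-1.3,0],
    [2.9,-1.3,0],
    [2.9,-1.4,0],
    [2.9,-1.4,0],
    [0,0,3],
  ],
  twist=[
    [0,0,0.003],
    [0,0,0.003],
    [0,0,0.003],
    [0,0,0.002],
    [0,0,0],
  ],
  grip=[0,0,0,0,0],
)

```text
time: 6.15
ee_pos: [0.4458, 0.2481, 0.242]
tcp_rot: [179.8, -0.2, 78.1]
wrist_force: [-0.1, -0.4, -0.8]
opening: 0.02
grasp_force: 29.7
```

Call:
move_arm(
  offset=[
    [0,0,3],
    [0,0,2],
    [0,0,1.5],
    [0,0,0],
    [0,0,0],
  ],
  twist=[
    [0,0,0],
    [0,0,0],
    [0,0,0],
    [0,0,0],
    [0,0,0],
  ],
  grip=[0,0,0,0,0],
)

```text
time: 6.65
ee_pos: [0.4453, 0.2447, 0.175]
tcp_rot: [-180.0, 0.0, 77.9]
wrist_force: [-0.6, 0.2, -1.3]
opening: 0.0198
grasp_force: 29.7
```

```bash
python3 - <<'E'
from h import *
p=viewer.camera("side");save(p,"s2.png",(190,200,390,350),4)
plan((.4458,.2447,.104),78.0)
E
```

```text
t 6.7 at [0.4455 0.2448 0.1755] [ 1.7997e+02 -3.0000e-02  7.7950e+01] n 2 twist [0.0, -0.0, -0.0]
[[-0.01, 0.01, 3.58], [-0.0, 0.01, 3.58]]
```

View pics/s2.png

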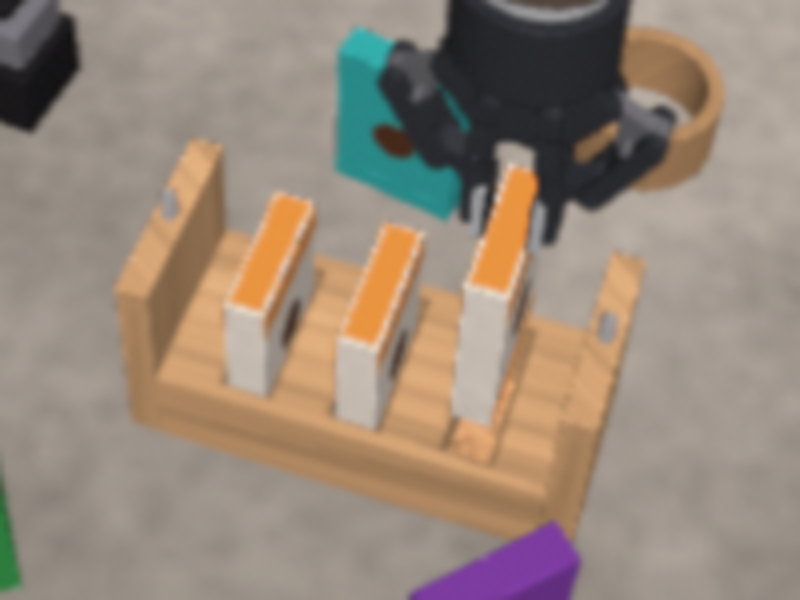

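The carton is lined up over the slot with its bottom still above the block. The gripper's knuckles look wide next to the right pin at (607,325), so I'll check that clearance from the depth I already have.

```bash
python3 - <<'E'
from h import *
d=np.load("w2.npz");q=d["c"].reshape(-1,3);o=dict(ee_pos=[.475,.12006,.2696],tcp_rot=[179.994,.008,78.634])
P=R.from_euler('xyz',o["tcp_rot"],degrees=True).inv().apply(q-o["ee_pos"])*1000
m=(abs(P[:,0])<60)&(abs(P[:,1])<90)&(P[:,2]<30)&(P[:,2]>-150)
for y in range(-80,80,8):
    s=P[m&(P[:,1]>=y)&(P[:,1]<y+8)]
    if len(s):print(y,len(s),"x",s[:,0].min().round(),s[:,0].max().round(),"maxz",s[:,2].max().round(1))
E
```

```text
-64 392 x 10.0 13.0 maxz -85.4
-56 1421 x 10.0 14.0 maxz -70.7
-48 3254 x -9.0 13.0 maxz -56.8
-40 2607 x -13.0 14.0 maxz -53.8
-32 1067 x -12.0 13.0 maxz -22.5
-24 2976 x 5.0 19.0 maxz -15.2
-16 4811 x -39.0 39.0 maxz 29.6
-8 3419 x -39.0 39.0 maxz 29.9
0 3537 x -39.0 39.0 maxz 29.9
8 4740 x -39.0 39.0 maxz 29.8
16 2291 x 6.0 18.0 maxz -17.8
24 1452 x -13.0 13.0 maxz -50.7
32 2917 x -13.0 14.0 maxz -55.6
40 2844 x -9.0 13.0 maxz -57.4
48 1226 x 10.0 13.0 maxz -73.3
56 235 x 10.0 13.0 maxz -86.9
```

The knuckles sit at least 55 mm above the TCP, so about 0.159 against the pin tip at 0.148. That's clear, so I'll lower.

Call:
move_arm(
  offset=[
    [0,0,1.0],
    [0,0,1.0],
    [0,0,1.0],
    [0,0,1.0],
    [0,0,0.5],
  ],
  twist=[
    [0,0,0],
    [0,0,0],
    [0,0,0],
    [0,0,0],
    [0,0,0],
  ],
  grip=[0,0,0,0,0],
)

```text
time: 7.2
ee_pos: [0.4446, 0.2447, 0.1282]
tcp_rot: [-179.9, 0.1, 78.0]
wrist_force: [-0.1, -1.0, -0.3]
opening: 0.02
grasp_force: 29.7
```

Call:
move_arm(
  offset=[
    [0,0,1.0],
    [0,0,0.7],
    [0,0,0.3],
    [0,0,0.2],
    [0,0,0],
  ],
  twist=[
    [0,0,0],
    [0,0,0],
    [0,0,0],
    [0,0,0],
    [0,0,0],
  ],
  grip=[0,0,0,0,0],
)

```text
time: 7.7
ee_pos: [0.4451, 0.2449, 0.1076]
tcp_rot: [180.0, 0.0, 78.0]
wrist_force: [-0.7, -0.3, -0.6]
opening: 0.0197
grasp_force: 29.7
```

Call:
move_arm(
  offset=[
    [0,0,0.2],
    [0,0,0.1],
    [0,0,0.1],
    [0,0,0],
    [0,0,0],
  ],
  twist=[
    [0,0,0],
    [0,0,0],
    [0,0,0],
    [0,0,0],
    [0,0,0],
  ],
  grip=[0,0,0,0,0],
)

```text
time: 8.2
ee_pos: [0.4454, 0.245, 0.1042]
tcp_rot: [180.0, -0.0, 78.0]
wrist_force: [0.1, -0.8, 4.8]
opening: 0.0205
grasp_force: 30.4
```

The force shows contact with the floor at the expected height. I'll release.

Call:
move_arm(
  offset=[
    [0,0,0],
    [0,0,0],
    [0,0,0],
    [0,0,0],
    [0,0,-1],
  ],
  twist=[
    [0,0,0],
    [0,0,0],
    [0,0,0],
    [0,0,0],
    [0,0,0],
  ],
  grip=[0.3,0.35,0.4,0.4,0.4],
)

```text
time: 8.7
ee_pos: [0.4444, 0.2445, 0.1127]
tcp_rot: [-179.9, 0.1, 78.0]
wrist_force: [0.1, 0.2, 0.3]
opening: 0.0342
grasp_force: 0.0
```

Call:
move_arm(
  offset=[
    [0,0,-3],
    [0,0,-4],
    [0,0,-4],
    [0,0,-4],
    [0,0,-1],
  ],
  twist=[
    [0,0,0],
    [0,0,0],
    [0,0,0],
    [0,0,0],
    [0,0,0],
  ],
  grip=[0.4,0.4,0.4,0.4,0.4],
)

```text
time: 9.2
ee_pos: [0.4457, 0.2453, 0.279]
tcp_rot: [179.7, -0.2, 78.0]
wrist_force: [0.0, -0.0, 0.2]
opening: 0.0341
grasp_force: 0.0
```

```bash
python3 - <<'E'
from h import *
s=viewer.camera("side");c=cloud(s);q=c.reshape(-1,3)
u=np.array([np.cos(np.radians(-12)),np.sin(np.radians(-12))]);v=np.array([-u[1],u[0]])
P=q[:,:2]-[.5037,.2324];a=P@u;b=P@v
for x in(-.06,0,.06):
    m=(abs(a-x)<.015)&(abs(b)<.05)&(q[:,2]>.105)&(q[:,2]<.14);print(x,m.sum(),np.median(q[m,2]),a[m].mean(),b[m].mean())
# cover pose from scene: color/height
p=viewer.camera("scene");q=cloud(p).reshape(-1,3)
near=np.hypot(q[:,0]-.508,q[:,1]+.25)<.15
for lab,lo,hi in(("board",.005,.012),("bar",.042,.056)):
    m=near&(q[:,2]>lo)&(q[:,2]<hi);print(lab,np.median(q[m,2]),cv2.minAreaRect((q[m,:2]*1000).astype(np.float32)))
plan((.50,-.15,.30),90)
E
```

```text
-0.06 430 0.11897174884219275 -0.059894211996179295 0.004230366463936187
0 430 0.11893376101868458 0.0004294107494537242 0.004222452968399397
0.06 432 0.11883461061447809 0.060420840970022385 0.004289939419635002
board 0.0075308808428568574 ((506.2199401855469, -247.65725708007812), (257.9489440917969, 106.72704315185547), 2.373939275741577)
bar 0.04955815070655967 ((507.10205078125, -247.00534057617188), (101.4649429321289, 21.076385498046875), 2.096475601196289)
t 9.3 at [0.4457 0.2452 0.2759] [ 1.7985e+02 -1.3000e-01  7.7970e+01] n 10 twist [0.0, -0.0, -0.021]
[[-3.75, 1.36, -0.25], [-3.78, 1.28, -0.25], [-3.81, 1.2, -0.25], [-3.83, 1.12, -0.25], [-3.85, 1.04, -0.24]]
[[-3.87, 0.95, -0.24], [-3.89, 0.87, -0.24], [-3.91, 0.79, -0.24], [-3.93, 0.71, -0.24], [-3.94, 0.63, -0.24]]
```

```bash
python3 -c "
from h import *
print(bot.get_obs()['q'].round(1))
plan((.505,-.13,.28),2.2,ang=8)"
```

```text
[ 28.8   0.7  12.  101.1  -0.  130.9]
t 9.3 at [0.4457 0.2452 0.2759] [ 1.7985e+02 -1.3000e-01  7.7970e+01] n 10 twist [0.0, -0.0, 0.132]
[[-3.55, 1.36, -0.05], [-3.34, 1.82, -0.04], [-3.07, 2.24, -0.04], [-2.74, 2.63, -0.04], [-2.37, 2.97, -0.04]]
[[-1.96, 3.25, -0.04], [-1.52, 3.48, -0.04], [-1.04, 3.65, -0.04], [-0.55, 3.76, -0.04], [-0.05, 3.8, -0.04]]
```

Joint 6 calls for yaw 182 at the cover and 168 at the rack. I'll check which hover views would show the pins and holes.

```bash
python3 - <<'E'
from h import *
p=viewer.camera("wrist");T=np.array(p["tool_from_camera"]);print(T.round(3).tolist())
Ti=np.linalg.inv(T);k=K(p)
def proj(X):
    c=(Ti@np.r_[X,1])[:3];u=c[:2]/c[2];u=u*(1+p["k1"]*(u@u));return (k[:2,:2]@u+k[:2,2]).round(),c[2].round(3)
for lab,X in(("held hole+",(.115,0,.03)),("held hole-",(-.115,0,.03)),("edge+",(.127,.05,.03))):print(lab,proj(X))
for back in(.09,.12,.15):
  for dz in(.15,.2):
    print(back,dz,"near pin",proj((back-.115,0,dz)),"far",proj((back+.115,0,dz)))
    print("   counter holes",proj((back-.115,0,dz+.08)),proj((back+.115,0,dz+.08)))
E
```

```text
[[-0.0, -0.947, -0.32, 0.082], [1.0, 0.0, -0.001, -0.001], [0.001, -0.32, 0.947, -0.154], [0.0, 0.0, 0.0, 1.0]]
held hole+ (array([253.,   8.]), np.float64(0.164))
held hole- (array([252., 367.]), np.float64(0.237))
edge+ (array([354., -15.]), np.float64(0.16))
0.09 0.15 near pin (array([252., 194.]), np.float64(0.322)) far (array([252., -81.]), np.float64(0.249))
   counter holes (array([252., 172.]), np.float64(0.398)) (array([252., -47.]), np.float64(0.324))
0.09 0.2 near pin (array([252., 179.]), np.float64(0.37)) far (array([252., -58.]), np.float64(0.296))
   counter holes (array([252., 161.]), np.float64(0.445)) (array([252., -33.]), np.float64(0.372))
0.12 0.15 near pin (array([252., 163.]), np.float64(0.313)) far (array([ 252., -120.]), np.float64(0.239))
   counter holes (array([252., 146.]), np.float64(0.388)) (array([252., -79.]), np.float64(0.315))
0.12 0.2 near pin (array([252., 152.]), np.float64(0.36)) far (array([252., -92.]), np.float64(0.286))
   counter holes (array([252., 139.]), np.float64(0.436)) (array([252., -60.]), np.float64(0.362))
0.15 0.15 near pin (array([252., 131.]), np.float64(0.303)) far (array([ 252., -157.]), np.float64(0.229))
   counter holes (array([252., 120.]), np.float64(0.379)) (array([ 252., -110.]), np.float64(0.305))
0.15 0.2 near pin (array([252., 124.]), np.float64(0.35)) far (array([ 252., -125.]), np.float64(0.277))
   counter holes (array([252., 115.]), np.float64(0.426)) (array([252., -88.]), np.float64(0.353))
```

```bash
python3 -c "
from h import *
plan((.5037,.2324,.30),168,ang=6.5)"
```

```text
t 9.35 at [0.4453 0.245  0.274 ] [ 1.7996e+02 -4.0000e-02  7.7970e+01] n 14 twist [0.0, -0.0, 0.112]
[[-0.0, 0.43, -0.19], [0.05, 0.42, -0.19], [0.09, 0.42, -0.19], [0.14, 0.4, -0.19], [0.18, 0.38, -0.19]]
[[0.23, 0.36, -0.19], [0.26, 0.33, -0.19], [0.3, 0.3, -0.19], [0.33, 0.27, -0.19], [0.36, 0.23, -0.19]]
[[0.38, 0.19, -0.19], [0.4, 0.14, -0.19], [0.42, 0.1, -0.19], [0.42, 0.05, -0.19]]
```

Call:
move_arm(
  offset=[
    [0,3,-1.3],
    [0,3,-1.3],
    [0,0,0],
    [0,0,0],
    [0,0,0],
  ],
  twist=[
    [0,0,0],
    [0,0,0],
    [0,0,-0.12],
    [0,0,-0.12],
    [0,0,-0.12],
  ],
  grip=[0.4,0.5,0.6,0.6,0.6],
)

```text
time: 9.85
ee_pos: [0.5037, 0.2321, 0.2975]
tcp_rot: [-179.8, 0.1, 98.9]
wrist_force: [-0.5, -0.4, -0.0]
opening: 0.0511
grasp_force: 0.0
```

Call:
move_arm(
  offset=[
    [0,0,0],
    [0,0,0],
    [0,0,0],
    [0,0,0],
    [0,0,0],
  ],
  twist=[
    [0,0,-0.12],
    [0,0,-0.12],
    [0,0,-0.12],
    [0,0,-0.12],
    [0,0,-0.12],
  ],
  grip=[0.6,0.6,0.6,0.6,0.6],
)

```text
time: 10.35
ee_pos: [0.5034, 0.2322, 0.2977]
tcp_rot: [-179.8, -0.1, 133.3]
wrist_force: [-0.2, 0.1, -0.5]
opening: 0.0512
grasp_force: 0.0
```

Call:
move_arm(
  offset=[
    [0,0,0],
    [0,0,0],
    [0,0,0],
    [0,0,0],
    [0,0,0],
  ],
  twist=[
    [0,0,-0.12],
    [0,0,-0.12],
    [0,0,-0.12],
    [0,0,-0.12],
    [0,0,-0.131],
  ],
  grip=[0.6,0.6,0.6,0.6,0.6],
)

```text
time: 10.85
ee_pos: [0.5034, 0.2322, 0.2977]
tcp_rot: [-179.9, -0.1, 168.3]
wrist_force: [-0.5, -0.2, -0.1]
opening: 0.0512
grasp_force: 0.0
```

Call:
move_arm(
  offset=[
    [0,0,0],
    [0,0,0],
    [0,0,0],
  ],
  twist=[
    [0,0,0],
    [0,0,0],
    [0,0,0],
  ],
  grip=[0.6,0.6,0.6],
)

```text
time: 11.15
ee_pos: [0.5036, 0.2323, 0.299]
tcp_rot: [-180.0, -0.0, 167.8]
wrist_force: [0.6, 0.6, -0.1]
opening: 0.0515
grasp_force: 0.0
```

```bash
python3 - <<'E'
from h import *
o=bot.get_obs();p=viewer.camera("wrist");save(p,"w3.png",s=1.5);np.savez("w3",c=cloud(p,o),col=p["color"],e=o["ee_pos"],r=o["tcp_rot"])
print(o["ee_pos"],o["tcp_rot"],o["q"].round(1))
for d in finder.pinpoint(p,"pin_a"): print(d["position"],round(d["p"],2),onz(p,d["position"],.148,o).round(4))
E
```

```text
[0.50360893 0.2323268  0.29901934] [-1.79964317e+02 -4.74567930e-02  1.67813949e+02] [ 24.8   8.4  22.9 104.5   0.   37. ]
[249.6, 275.2] 0.92 [[0.6141 0.2066 0.148 ]]
[248.4, 37.2] 0.87 [[0.3902 0.2542 0.148 ]]
```

View pics/w3.png

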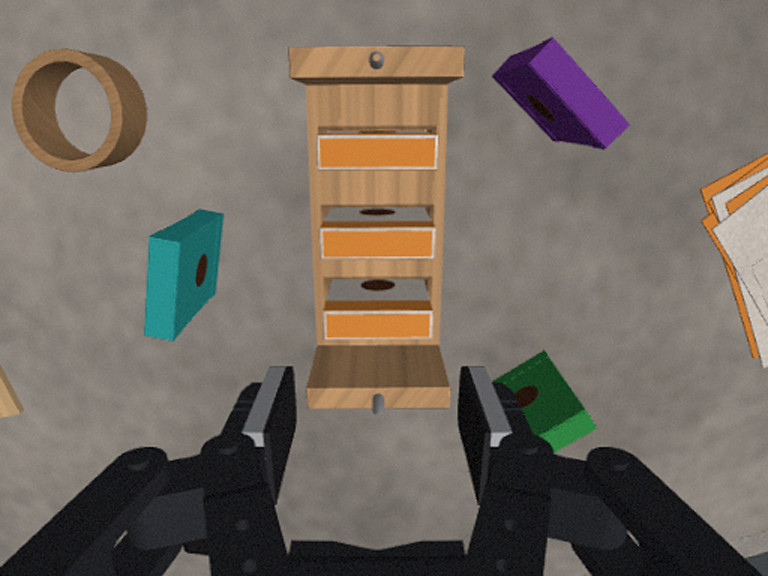

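The picture shows all three cartons filed, at (378,152), (378,242) and (378,324), with the pins at (376,60) and (378,402). I'll fit the panel tops and plan the move to the cover.

```bash
python3 - <<'E'
from h import *
d=np.load("w3.npz");c=d["c"];q=c.reshape(-1,3)
C=[]
for g in((.39,.254),(.614,.206)):
    m=(abs(q[:,2]-.126)<.005)&(np.hypot(q[:,0]-g[0],q[:,1]-g[1])<.065)
    m=(m.reshape(c.shape[:2])).astype(np.uint8);m=cv2.morphologyEx(m,cv2.MORPH_OPEN,np.ones((3,3)))
    r=cv2.minAreaRect((q[m.ravel()>0][:,:2]*1000).astype(np.float32));print(np.median(q[m.ravel()>0][:,2]),r);C.append(r[0])
C=np.array(C);e=C[1]-C[0];print("centre",C.mean(0),"dist",np.linalg.norm(e),"yaw",np.degrees(np.arctan2(e[1],e[0])))
plan((.5067,-.2475,.20),-177.8+360,ang=6,step=.045)
E
```

```text
0.12567576492964988 ((391.4931640625, 255.92007446289062), (105.4891586303711, 18.328941345214844), 77.77081298828125)
0.1254545297928536 ((616.0091552734375, 208.7397918701172), (105.2176742553711, 19.504613876342773), 78.2221908569336)
centre [503.75115967 232.32993317] dist 229.41972316033275 yaw -11.867581806435787
t 11.25 at [0.5037 0.2324 0.2994] [-1.7999e+02 -2.0000e-02  1.6788e+02] n 11 twist [-0.0, -0.0, -0.023]
[[-0.94, -4.26, 0.9], [-0.85, -4.28, 0.9], [-0.75, -4.3, 0.9], [-0.65, -4.31, 0.9], [-0.55, -4.33, 0.9]]
[[-0.45, -4.34, 0.9], [-0.36, -4.35, 0.9], [-0.26, -4.35, 0.9], [-0.16, -4.36, 0.9], [-0.06, -4.36, 0.9]]
[[0.04, -4.36, 0.9]]
```

Call:
move_arm(
  offset=[
    [-0.9,-4.3,0.5],
    [-0.9,-4.3,0.5],
    [-0.8,-4.3,0.8],
    [-0.6,-4.3,0.8],
    [-0.5,-4.3,0.8],
  ],
  twist=[
    [0,0,-0.023],
    [0,0,-0.023],
    [0,0,-0.023],
    [0,0,-0.023],
    [0,0,-0.023],
  ],
  grip=[0.6,0.6,0.6,0.6,0.6],
)

```text
time: 11.75
ee_pos: [0.5049, 0.0125, 0.2655]
tcp_rot: [180.0, 0.0, 174.6]
wrist_force: [1.1, 0.3, -0.3]
opening: 0.0513
grasp_force: 0.0
```

Call:
move_arm(
  offset=[
    [-0.5,-4.3,0.8],
    [-0.4,-4.4,0.8],
    [-0.3,-4.4,0.8],
    [-0.2,-4.4,0.8],
    [-0.1,-4.4,0.8],
  ],
  twist=[
    [0,0,-0.023],
    [0,0,-0.023],
    [0,0,-0.023],
    [0,0,-0.023],
    [0,0,-0.023],
  ],
  grip=[0.6,0.6,0.6,0.6,0.6],
)

```text
time: 12.25
ee_pos: [0.5092, -0.2074, 0.2255]
tcp_rot: [-180.0, 0.0, -178.9]
wrist_force: [0.3, 0.2, -0.3]
opening: 0.0514
grasp_force: 0.0
```

Call:
move_arm(
  offset=[
    [0,-4.4,0.8],
    [0,0,0],
    [0,0,0],
    [0,0,0],
  ],
  twist=[
    [0,0,0],
    [0,0,0],
    [0,0,0],
    [0,0,0],
  ],
  grip=[0.6,0.6,0.6,0.6],
)

```text
time: 12.65
ee_pos: [0.5105, -0.2488, 0.218]
tcp_rot: [180.0, 0.0, -178.8]
wrist_force: [-0.4, 0.4, 0.2]
opening: 0.0512
grasp_force: 0.0
```

```bash
python3 - <<'E'
from h import *
o=bot.get_obs();p=viewer.camera("wrist");save(p,"w4.png");c=cloud(p,o);q=c.reshape(-1,3)
print(o["ee_pos"],o["tcp_rot"],o["q"].round(1))
near=np.hypot(q[:,0]-.507,q[:,1]+.2475)<.16
for lab,lo,hi in(("board",.0045,.012),("bar",.044,.056)):
    m=(near&(q[:,2]>lo)&(q[:,2]<hi)).reshape(c.shape[:2]).astype(np.uint8);m=cv2.morphologyEx(m,cv2.MORPH_OPEN,np.ones((3,3))).ravel()>0
    print(lab,np.median(q[m,2]),cv2.minAreaRect((q[m,:2]*1000).astype(np.float32)))
# holes: board-colour gap -> depth near counter inside
g=(near&(abs(q[:,2])<.0035)).reshape(c.shape[:2]).astype(np.uint8)
n,l,st,ce=cv2.connectedComponentsWithStats(g)
for i in range(1,n):
    if 20<st[i,4]<600: 
        print("hole?",st[i],onz(p,ce[i],.004,o).round(4))
E
```

```text
[ 0.51048692 -0.24879485  0.21800361] [ 1.79992924e+02  1.73832715e-02 -1.78847091e+02] [-26.    7.4  12.6  95.1   0.  -27.1]
board 0.00758113972458202 ((505.6712646484375, -248.4207763671875), (254.9998779296875, 106.83968353271484), 2.1528072357177734)
bar 0.04932939888575755 ((504.9460754394531, -249.1237030029297), (98.40181732177734, 20.030933380126953), 1.6492798328399658)
hole? [244  34  12  12 118] [[ 0.3907 -0.2528  0.004 ]]
hole? [248 240  11   9  70] [[ 0.6207 -0.2443  0.004 ]]
```

View pics/w4.png

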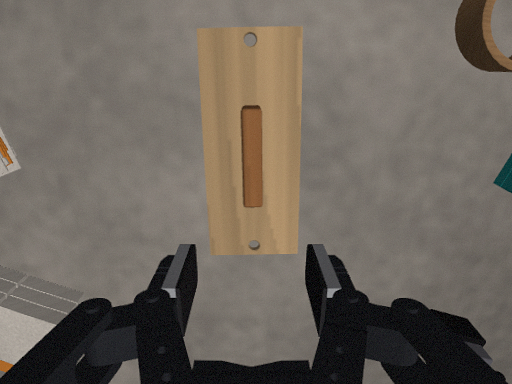

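The picture shows the cover with its holes at (250,40) and (254,245) and the grip bar at (252,157). The fit gives centre (0.5057, -0.2486) and yaw 2.1°.

```bash
python3 -c "
from h import *
plan((.5057,-.2486,.038),182.1)"
```

```text
t 12.7 at [ 0.5106 -0.2485  0.2182] [-1.7999e+02  4.0000e-02 -1.7880e+02] n 26 twist [0.0, 0.0, 0.12]
[[0.02, 0.0, 0.69], [0.02, -0.0, 0.69], [0.02, -0.0, 0.69], [0.02, -0.01, 0.69], [0.02, -0.01, 0.69]]
[[0.02, -0.01, 0.69], [0.01, -0.01, 0.69], [0.01, -0.01, 0.69], [0.01, -0.02, 0.69], [0.01, -0.02, 0.69]]
[[0.01, -0.02, 0.69], [0.01, -0.02, 0.69], [0.0, -0.02, 0.69], [0.0, -0.02, 0.69], [-0.0, -0.02, 0.69]]
[[-0.0, -0.02, 0.69], [-0.01, -0.02, 0.69], [-0.01, -0.02, 0.69], [-0.01, -0.02, 0.69], [-0.01, -0.01, 0.69]]
[[-0.01, -0.01, 0.69], [-0.02, -0.01, 0.69], [-0.02, -0.01, 0.69], [-0.02, -0.01, 0.69], [-0.02, -0.0, 0.69]]
[[-0.02, -0.0, 0.69]]
```

Call:
move_arm(
  offset=[
    [0.49,0,4],
    [0,0,4],
    [0,0,4],
    [0,0,3],
    [0,0,0],
  ],
  twist=[
    [0,0,-0.016],
    [0,0,0],
    [0,0,0],
    [0,0,0],
    [0,0,0],
  ],
  grip=[0.6,0.6,0.6,0.6,0.6],
)

```text
time: 13.2
ee_pos: [0.5036, -0.2473, 0.064]
tcp_rot: [179.8, -0.3, -177.8]
wrist_force: [-0.5, -0.7, -0.2]
opening: 0.051
grasp_force: 0.0
```

Call:
move_arm(
  offset=[
    [0,0,1.5],
    [0,0,1.5],
    [0,0,0],
    [0,0,0],
    [0,0,0],
  ],
  twist=[
    [0,0,0],
    [0,0,0],
    [0,0,0],
    [0,0,0],
    [0,0,0],
  ],
  grip=[0.6,0.6,0.6,0.5,0.4],
)

```text
time: 13.7
ee_pos: [0.506, -0.2499, 0.0386]
tcp_rot: [-180.0, 0.1, -177.9]
wrist_force: [0.1, -0.0, 0.2]
opening: 0.0344
grasp_force: 0.0
```

Call:
move_arm(
  offset=[
    [0,0.08,0],
    [0,0,0],
    [0,0,0],
    [0,0,0],
    [0,0,0],
  ],
  twist=[
    [0,0,0],
    [0,0,0],
    [0,0,0],
    [0,0,0],
    [0,0,0],
  ],
  grip=[0.4,0.2,0,0,0],
  force=60,
)

```text
time: 14.2
ee_pos: [0.5059, -0.249, 0.0385]
tcp_rot: [-180.0, 0.1, -177.9]
wrist_force: [-0.5, -0.6, 5.5]
opening: -0.0001
grasp_force: 2.9
```

Call:
move_arm(
  offset=[
    [0,0,0],
    [0,0,0],
    [0,0,-2],
    [0,0,-4],
    [0,0,-4],
  ],
  twist=[
    [0,0,0],
    [0,0,0],
    [0,0,0],
    [0,0,0],
    [0,0,0],
  ],
  grip=[0,0,0,0,0],
)

```text
time: 14.7
ee_pos: [0.5048, -0.2485, 0.1381]
tcp_rot: [179.9, -0.1, -177.9]
wrist_force: [0.5, -0.8, 0.3]
opening: 0.0001
grasp_force: 0.0
```

Call:
move_arm(
  offset=[
    [0,0,-4],
    [0,0,-4],
    [0,0,-3],
    [0,0,0],
    [0,0,0],
  ],
  twist=[
    [0,0,0],
    [0,0,0],
    [0,0,0],
    [0,0,0],
    [0,0,0],
  ],
  grip=[0,0,0,0,0],
)

```text
time: 15.2
ee_pos: [0.5057, -0.249, 0.2478]
tcp_rot: [-180.0, 0.0, -177.9]
wrist_force: [0.0, -0.1, -0.9]
opening: 0.0006
grasp_force: 0.0
```

```bash
python3 - <<'E'
from h import *
o=bot.get_obs();p=viewer.camera("wrist");save(p,"w5.png");c=cloud(p,o);np.savez("w5",c=c,e=o["ee_pos"],r=o["tcp_rot"])
print(o["ee_pos"],o["tcp_rot"],o["opening"])
P=R.from_euler('xyz',o["tcp_rot"],degrees=True).inv().apply(c.reshape(-1,3)-o["ee_pos"])
m=(P[:,2]>.02)&(P[:,2]<.05);print(np.nanmedian(P[m,2]))
A=np.c_[P[m,:2],np.ones(m.sum())];f=np.linalg.lstsq(A,P[m,2],rcond=None)[0];print("plane",f)
M=m.reshape(c.shape[:2]).astype(np.uint8)
print(cv2.minAreaRect((P[m,:2]*1000).astype(np.float32)),np.percentile(P[m,:2],[.3,99.7],axis=0))
n,l,st,ce=cv2.connectedComponentsWithStats(1-M)
T=np.array(p["tool_from_camera"])
for i in range(1,n):
    if 60<st[i,4]<2000:
        r=(rays(p,ce[i])@T[:3,:3].T)[0];X=T[:3,3]+r*((f[2]+.115*f[0]-T[2,3])/r[2]);print(st[i],ce[i],X)
E
```

```text
[ 0.50572538 -0.24897154  0.24779974] [-1.79976016e+02  3.81545689e-02 -1.77929950e+02] 0.0005615229017308643
nan
plane [0. 0. 0.]
  return np.nanmean(a, axis, out=out, keepdims=keepdims)
Traceback (most recent call last):
IndexError: index -1 is out of bounds for axis 0 with size 0
```

View pics/w5.png

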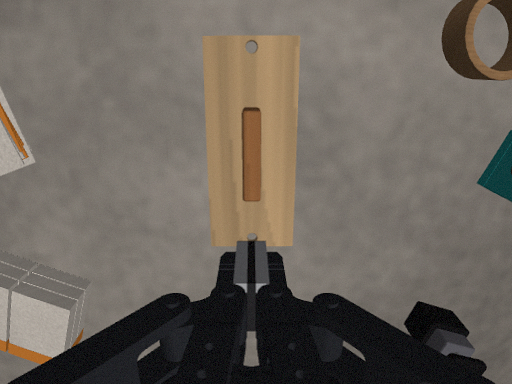

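The fingers closed to zero and the cover stayed on the counter, with its bar at (252,155), so the grasp missed. I'll measure where the cover is now.

```bash
python3 - <<'E'
from h import *
d=np.load("w5.npz");c=d["c"];q=c.reshape(-1,3);print(d["e"])
near=np.hypot(q[:,0]-.507,q[:,1]+.2475)<.16
for lab,lo,hi in(("board",.0045,.012),("bar",.044,.056)):
    m=(near&(q[:,2]>lo)&(q[:,2]<hi)).reshape(c.shape[:2]).astype(np.uint8);m=cv2.morphologyEx(m,cv2.MORPH_OPEN,np.ones((3,3))).ravel()>0
    print(lab,np.median(q[m,2]),cv2.minAreaRect((q[m,:2]*1000).astype(np.float32)))
P=R.from_euler('xyz',d["r"],degrees=True).inv().apply(q-d["e"])*1000
m=(P[:,2]>-30)&(P[:,2]<40)&(abs(P[:,1])<40)&(abs(P[:,0])<60)
print("fingers",m.sum(),P[m].min(0),P[m].max(0))
o=bot.get_obs();print(o["opening"],o["grasp_force"],o["time"])
E
```

```text
[ 0.50572538 -0.24897154  0.24779974]
board 0.007591891157522457 ((505.63531494140625, -249.41925048828125), (252.77992248535156, 106.8719253540039), 2.0657296180725098)
bar 0.04930509841085695 ((504.94677734375, -249.4247283935547), (98.46642303466797, 19.903671264648438), 2.3331029415130615)
fingers 894 [  6.84262049 -13.54602751 -29.97781359] [ 12.92889143  13.37604082 -14.03748247]
-5.2572605680460936e-05 0.0 15.25
```

```bash
python3 - <<'E'
from h import *
d=np.load("w5.npz");c=d["c"];P=(R.from_euler('xyz',d["r"],degrees=True).inv().apply(c.reshape(-1,3)-d["e"])*1000).reshape(c.shape)
im=cv2.imread("pics/w5.png")
for col in(246,262):
  for r in range(232,330,8):print(col,r,P[r,col].round(0),im[r,col,::-1])
d=np.load("w2.npz");c=d["c"];P=(R.from_euler('xyz',[179.994,.008,78.634],degrees=True).inv().apply(c.reshape(-1,3)-[.475,.12006,.2696])*1000).reshape(c.shape)
for r in range(234,330,8):print("w2",r,P[r,216].round(0),P[r,224].round(0),P[r,285].round(0))
E
```

```text
246 232 [-107.   -6.  240.] [156 128  93]
246 240 [-118.   -7.  241.] [143 119  89]
246 248 [ 12.  -2. -22.] [76 76 81]
246 256 [ 12.  -2. -30.] [80 79 81]
246 264 [ 12.  -2. -36.] [79 81 82]
246 272 [ 12.  -2. -42.] [71 69 72]
246 280 [ 12.  -2. -47.] [69 67 71]
246 288 [ 10.  -2. -49.] [129 130 133]
246 296 [  8.  -2. -51.] [22 27 27]
246 304 [  5.  -2. -52.] [29 26 33]
246 312 [  3.  -2. -54.] [28 28 28]
246 320 [  0.  -2. -55.] [30 29 36]
246 328 [ -3.  -2. -55.] [21 22 28]
262 232 [-107.   14.  240.] [164 136 100]
262 240 [-118.   14.  239.] [145 121  88]
262 248 [ 12.   5. -22.] [73 73 75]
262 256 [ 12.   4. -30.] [73 75 77]
262 264 [ 12.   4. -36.] [74 74 76]
262 272 [ 12.   4. -41.] [75 75 76]
262 280 [ 12.   4. -47.] [77 76 76]
262 288 [ 13.   4. -54.] [18 19 23]
262 296 [ 13.   4. -58.] [20 19 23]
262 304 [ 13.   3. -63.] [20 20 17]
262 312 [ 13.   3. -66.] [15 10 17]
262 320 [ 12.   3. -69.] [19 12 18]
262 328 [ 11.   3. -72.] [17 18 17]
w2 234 [-110.  -46.  237.] [-126.  -38.  270.] [-125.   46.  269.]
w2 242 [ 11. -17. -17.] [ 10. -13. -16.] [ 11.  15. -17.]
w2 250 [ 11. -16. -24.] [ 11. -12. -25.] [ 11.  14. -24.]
w2 258 [ 11. -15. -31.] [ 11. -12. -30.] [ 10.  13. -30.]
w2 266 [ 11. -15. -37.] [ 11. -12. -37.] [ 11.  13. -37.]
w2 274 [ 10. -14. -42.] [ 11. -11. -43.] [ 11.  12. -43.]
w2 282 [ 11. -14. -48.] [ 10. -11. -47.] [ 10.  12. -48.]
w2 290 [ 12. -13. -55.] [  8. -11. -49.] [  8.  12. -49.]
w2 298 [ 12. -13. -59.] [  4. -11. -49.] [  7.  11. -53.]
w2 306 [ 11. -12. -63.] [  0. -11. -49.] [  7.  11. -57.]
w2 314 [ 10. -12. -65.] [ -3. -11. -49.] [  4.  11. -57.]
w2 322 [  9. -12. -68.] [ -7. -11. -49.] [  0.  11. -57.]
```

The depth readings explain the miss: the fingertips sit about 14 mm behind the reported TCP, so they closed just above the bar. I'll descend about 35 mm deeper with the gripper open, and watch the force.

Call:
move_arm(
  offset=[
    [0,0,4],
    [0,0,4],
    [0,0,4],
    [0,0,4],
    [0,0,0],
  ],
  twist=[
    [0,0,0],
    [0,0,0],
    [0,0,0],
    [0,0,0],
    [0,0,0],
  ],
  grip=[0.5,0.5,0.5,0.5,0.5],
)

```text
time: 15.75
ee_pos: [0.5016, -0.2469, 0.0805]
tcp_rot: [179.7, -0.6, -177.9]
wrist_force: [-0.6, 1.0, -0.6]
opening: 0.0427
grasp_force: 0.0
```

Call:
move_arm(
  offset=[
    [0,0,3],
    [0,0,2],
    [0,0,1],
    [0,0,1],
    [0,0,0],
  ],
  twist=[
    [0,0,0],
    [0,0,0],
    [0,0,0],
    [0,0,0],
    [0,0,0],
  ],
  grip=[0.5,0.5,0.5,0.5,0.5],
)

```text
time: 16.25
ee_pos: [0.5053, -0.2487, 0.0175]
tcp_rot: [180.0, -0.0, -177.9]
wrist_force: [-0.5, -0.3, 0.1]
opening: 0.0425
grasp_force: 0.0
```

Call:
move_arm(
  offset=[
    [0,0,0.7],
    [0,0,0.5],
    [0,0,0],
    [0,0,0],
  ],
  twist=[
    [0,0,0],
    [0,0,0],
    [0,0,0],
    [0,0,0],
  ],
  grip=[0.5,0.5,0.5,0.5],
)

```text
time: 16.65
ee_pos: [0.5055, -0.2488, 0.0058]
tcp_rot: [-180.0, 0.0, -177.9]
wrist_force: [0.5, -0.4, -0.2]
opening: 0.0427
grasp_force: 0.0
```

No contact at 0.0058, which confirms the offset. I'll close in steps.

Call:
move_arm(
  offset=[
    [0,0,0],
    [0,0,0],
    [0,0,0],
    [0,0,0],
    [0,0,0],
  ],
  twist=[
    [0,0,0],
    [0,0,0],
    [0,0,0],
    [0,0,0],
    [0,0,0],
  ],
  grip=[0.4,0.3,0.2,0,0],
  force=60,
)

```text
time: 17.15
ee_pos: [0.5057, -0.2489, 0.0061]
tcp_rot: [-180.0, 0.0, -177.9]
wrist_force: [-0.7, -0.3, 4.1]
opening: 0.0192
grasp_force: 59.7
```

Call:
move_arm(
  offset=[
    [0,0,0],
    [0,0,0],
    [0,0,-1],
    [0,0,-1],
    [0,0,0],
  ],
  twist=[
    [0,0,0],
    [0,0,0],
    [0,0,0],
    [0,0,0],
    [0,0,0],
  ],
  grip=[0,0,0,0,0],
)

```text
time: 17.65
ee_pos: [0.5062, -0.2492, 0.0274]
tcp_rot: [-179.9, 0.1, -177.9]
wrist_force: [0.3, -1.6, -2.9]
opening: 0.0194
grasp_force: 59.0
```

Call:
move_arm(
  offset=[
    [0,0,-3],
    [0,0,-4],
    [0,0,-4],
    [0,0,-4],
    [0,0,-4],
  ],
  twist=[
    [0,0,0],
    [0,0,0],
    [0,0,0],
    [0,0,0],
    [0,0,0],
  ],
  grip=[0,0,0,0,0],
)

```text
time: 18.15
ee_pos: [0.5052, -0.2486, 0.2172]
tcp_rot: [180.0, -0.0, -177.9]
wrist_force: [0.8, -0.3, -2.2]
opening: 0.0194
grasp_force: 59.0
```

Call:
move_arm(
  offset=[
    [0,0,-2],
    [0,0,0],
    [0,0,0],
    [0,0,0],
  ],
  twist=[
    [0,0,0],
    [0,0,0],
    [0,0,0],
    [0,0,0],
  ],
  grip=[0,0,0,0],
)

```text
time: 18.55
ee_pos: [0.505, -0.2485, 0.2335]
tcp_rot: [179.9, -0.1, -177.9]
wrist_force: [0.2, -0.6, -2.3]
opening: 0.0195
grasp_force: 59.3
```

```bash
sed -i 's/yaw+360)/yaw+360,yaw-360)/' h.py; python3 - <<'E'
from h import *
o=bot.get_obs();p=viewer.camera("wrist");c=cloud(p,o);np.savez("w6",c=c,e=o["ee_pos"],r=o["tcp_rot"],col=p["color"])
print(o["ee_pos"],o["tcp_rot"],o["opening"])
P=R.from_euler('xyz',o["tcp_rot"],degrees=True).inv().apply(c.reshape(-1,3)-o["ee_pos"])
m=(P[:,2]>-.012)&(P[:,2]<.008);print(m.sum(),np.nanmedian(P[m,2]))
A=np.c_[P[m,:2],np.ones(m.sum())];f=np.linalg.lstsq(A,P[m,2],rcond=None)[0];print("plane",f)
M=m.reshape(c.shape[:2]).astype(np.uint8)
print(cv2.minAreaRect((P[m,:2]*1000).astype(np.float32)),np.percentile(P[m,:2]*1000,[.3,99.7],axis=0))
n,l,st,ce=cv2.connectedComponentsWithStats(1-M)
T=np.array(p["tool_from_camera"])
for i in range(1,n):
    if 60<st[i,4]<3000:
        r=(rays(p,ce[i])@T[:3,:3].T)[0];X=T[:3,3]+r*((f[2]+.004-T[2,3])/r[2]);print(st[i],ce[i],X)
plan((.5037,.2324,.225),168)
E
```

```text
[ 0.5049725  -0.24852748  0.2335417 ] [ 1.79920434e+02 -1.48679361e-01 -1.77925212e+02] 0.019509077984194302
57338 -0.0015674429862232169
plane [-1.10549749e-03  8.60651378e-05 -1.52103317e-03]
((15.791427612304688, -0.24542999267578125), (107.05217742919922, 198.81614685058594), 89.9765396118164) [[-67.56466115 -52.87114663]
 [114.17927287  52.52665858]]
[236   0  30  15 345] [250.42898551   5.67826087] [ 0.11239612 -0.00030136  0.00247897]
t 18.6 at [ 0.5049 -0.2485  0.2336] [ 1.7992e+02 -1.5000e-01 -1.7793e+02] n 12 twist [0.0, -0.0, 0.02]
[[-0.13, 4.01, 0.08], [-0.05, 4.01, 0.08], [0.03, 4.01, 0.08], [0.11, 4.01, 0.08], [0.19, 4.0, 0.08]]
[[0.28, 4.0, 0.08], [0.36, 3.99, 0.07], [0.44, 3.98, 0.07], [0.52, 3.97, 0.07], [0.6, 3.96, 0.07]]
[[0.68, 3.95, 0.07], [0.76, 3.93, 0.07]]
```

Held level and centred: hole y is about -0.3 mm and board yaw matches the tool. I'll carry it over the rack.

Call:
move_arm(
  offset=[
    [-0.1,4,0],
    [0,4,0],
    [0,4,0],
    [0.1,4,0],
    [0.2,4,0],
  ],
  twist=[
    [0,0,0.02],
    [0,0,0.02],
    [0,0,0.02],
    [0,0,0.02],
    [0,0,0.02],
  ],
  grip=[0,0,0,0,0],
)

```text
time: 19.1
ee_pos: [0.5035, -0.0472, 0.2343]
tcp_rot: [180.0, -0.1, 176.3]
wrist_force: [1.3, -0.3, -2.1]
opening: 0.0189
grasp_force: 59.6
```

Call:
move_arm(
  offset=[
    [0.3,4,0],
    [0.4,4,0],
    [0.4,4,0],
    [0.5,4,0],
    [0.6,4,0],
  ],
  twist=[
    [0,0,0.02],
    [0,0,0.02],
    [0,0,0.02],
    [0,0,0.02],
    [0,0,0.02],
  ],
  grip=[0,0,0,0,0],
)

```text
time: 19.6
ee_pos: [0.5023, 0.154, 0.2344]
tcp_rot: [-180.0, -0.1, 170.6]
wrist_force: [1.9, 0.1, -2.3]
opening: 0.0191
grasp_force: 59.6
```

Call:
move_arm(
  offset=[
    [0.7,3.9,0],
    [0.8,3.9,0],
    [0,0,0],
    [0,0,0],
    [0,0,0],
  ],
  twist=[
    [0,0,0.02],
    [0,0,0.02],
    [0,0,0],
    [0,0,0],
    [0,0,0],
  ],
  grip=[0,0,0,0,0],
)

```text
time: 20.1
ee_pos: [0.5016, 0.2312, 0.235]
tcp_rot: [-179.9, -0.1, 168.3]
wrist_force: [-0.1, 0.6, -3.2]
opening: 0.0189
grasp_force: 60.0
```

```bash
python3 -c "
from h import *
plan((.5037,.2325,.17),168.1)"
```

```text
t 20.1 at [0.5016 0.2312 0.235 ] [-1.7994e+02 -5.0000e-02  1.6831e+02] n 2 twist [-0.001, -0.0, 0.002]
[[-0.09, 0.09, 3.25], [-0.09, 0.09, 3.25]]
```

Call:
move_arm(
  offset=[
    [-0.18,0.17,2.5],
    [0,0,2.5],
    [0,0,1],
    [0,0,0],
    [0,0,0],
  ],
  twist=[
    [0,0,0.004],
    [0,0,0],
    [0,0,0],
    [0,0,0],
    [0,0,0],
  ],
  grip=[0,0,0,0,0],
)

```text
time: 20.6
ee_pos: [0.5041, 0.2328, 0.1767]
tcp_rot: [180.0, 0.0, 168.1]
wrist_force: [-0.3, -0.0, -2.0]
opening: 0.0191
grasp_force: 59.9
```

Call:
move_arm(
  offset=[
    [0,0,0],
    [0,0,0],
  ],
  twist=[
    [0,0,0],
    [0,0,0],
  ],
  grip=[0,0],
)

```text
time: 20.8
ee_pos: [0.5044, 0.2334, 0.1769]
tcp_rot: [179.9, 0.1, 168.1]
wrist_force: [0.2, -0.0, -2.7]
opening: 0.0193
grasp_force: 59.9
```

```bash
python3 -c "
from h import *
plan((.5037,.2325,.17),168.1)
s=viewer.camera('side');save(s,'s3.png',(190,200,390,350),4)"
```

```text
t 20.8 at [0.5044 0.2334 0.1769] [1.7994e+02 8.0000e-02 1.6809e+02] n 1 twist [0.001, 0.001, -0.0]
[[0.05, -0.1, 0.69]]
```

View pics/s3.png

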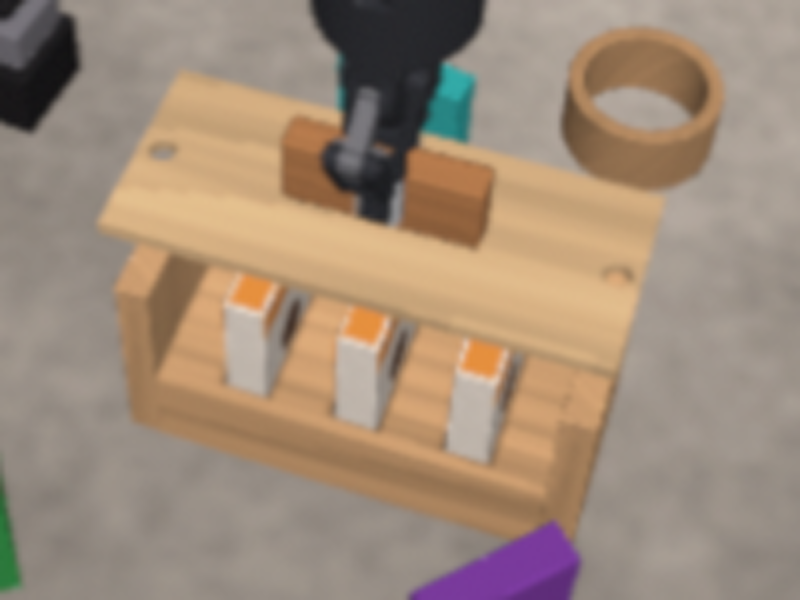

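The side picture shows the board held level over the rack with its holes at (162,150) and (617,275), roughly over the pins, and all three cartons seated. I'll lower gradually with a small correction.

Call:
move_arm(
  offset=[
    [0.04,-0.07,1.0],
    [0,0,0.6],
    [0,0,0.3],
    [0,0,0],
    [0,0,0],
  ],
  twist=[
    [0,0,0],
    [0,0,0],
    [0,0,0],
    [0,0,0],
    [0,0,0],
  ],
  grip=[0,0,0,0,0],
)

```text
time: 21.35
ee_pos: [0.5033, 0.2327, 0.1566]
tcp_rot: [-180.0, -0.0, 168.1]
wrist_force: [0.6, 0.2, -2.6]
opening: 0.0192
grasp_force: 60.1
```

Call:
move_arm(
  offset=[
    [0,0,0.3],
    [0,0,0.3],
    [0,0,0.3],
    [0,0,0],
    [0,0,0],
  ],
  twist=[
    [0,0,0],
    [0,0,0],
    [0,0,0],
    [0,0,0],
    [0,0,0],
  ],
  grip=[0,0,0,0,0],
)

```text
time: 21.85
ee_pos: [0.5033, 0.2326, 0.1476]
tcp_rot: [-180.0, -0.0, 168.1]
wrist_force: [0.1, 0.5, -1.9]
opening: 0.019
grasp_force: 60.1
```

Bottom is at about 0.141, below the pin tips, with no contact force. Both pins are entering the holes.

Call:
move_arm(
  offset=[
    [0,0,0.3],
    [0,0,0.3],
    [0,0,0.3],
    [0,0,0.2],
    [0,0,0],
  ],
  twist=[
    [0,0,0],
    [0,0,0],
    [0,0,0],
    [0,0,0],
    [0,0,0],
  ],
  grip=[0,0,0,0,0],
)

```text
time: 22.35
ee_pos: [0.5032, 0.2326, 0.1362]
tcp_rot: [-180.0, -0.0, 168.1]
wrist_force: [-0.3, -0.0, -3.3]
opening: 0.0189
grasp_force: 60.1
```

Call:
move_arm(
  offset=[
    [0,0,0.2],
    [0,0,0.1],
    [0,0,0.1],
    [0,0,0],
    [0,0,0],
  ],
  twist=[
    [0,0,0],
    [0,0,0],
    [0,0,0],
    [0,0,0],
    [0,0,0],
  ],
  grip=[0,0,0,0,0],
)

```text
time: 22.85
ee_pos: [0.5034, 0.2327, 0.1327]
tcp_rot: [-180.0, -0.0, 168.1]
wrist_force: [-0.0, -0.1, -2.3]
opening: 0.0191
grasp_force: 60.1
```

Call:
move_arm(
  offset=[
    [0,0,0.05],
    [0,0,0.05],
    [0,0,0.05],
    [0,0,0],
    [0,0,0],
  ],
  twist=[
    [0,0,0],
    [0,0,0],
    [0,0,0],
    [0,0,0],
    [0,0,0],
  ],
  grip=[0,0,0,0,0],
)

```text
time: 23.35
ee_pos: [0.5034, 0.2327, 0.1321]
tcp_rot: [180.0, 0.0, 168.1]
wrist_force: [-2.7, -0.4, 5.4]
opening: 0.019
grasp_force: 61.1
```

Contact with the panels. I'll release, retreat straight up and check.

Call:
move_arm(
  offset=[
    [0,0,0],
    [0,0,0],
    [0,0,0],
    [0,0,0],
    [0,0,0],
  ],
  twist=[
    [0,0,0],
    [0,0,0],
    [0,0,0],
    [0,0,0],
    [0,0,0],
  ],
  grip=[0.25,0.3,0.4,0.5,0.5],
)

```text
time: 23.85
ee_pos: [0.5034, 0.2327, 0.1311]
tcp_rot: [-180.0, -0.0, 168.1]
wrist_force: [0.6, -0.7, 0.1]
opening: 0.0423
grasp_force: 0.0
```

Call:
move_arm(
  offset=[
    [0,0,-1],
    [0,0,-3],
    [0,0,-4],
    [0,0,-4],
    [0,0,-3],
  ],
  twist=[
    [0,0,0],
    [0,0,0],
    [0,0,0],
    [0,0,0],
    [0,0,0],
  ],
  grip=[0.5,0.5,0.5,0.5,0.5],
)

```text
time: 24.35
ee_pos: [0.5034, 0.2327, 0.2847]
tcp_rot: [179.9, 0.1, 168.1]
wrist_force: [0.3, 0.6, 0.4]
opening: 0.0424
grasp_force: 0.0
```

Call:
move_arm(
  offset=[
    [0,0,-1],
    [0,0,0],
    [0,0,0],
    [0,0,0],
    [0,0,0],
  ],
  twist=[
    [0,0,0],
    [0,0,0],
    [0,0,0],
    [0,0,0],
    [0,0,0],
  ],
  grip=[0.5,0.5,0.5,0.5,0.5],
)

```text
time: 24.85
ee_pos: [0.503, 0.2325, 0.2899]
tcp_rot: [-179.9, -0.1, 168.1]
wrist_force: [0.0, -0.1, -0.1]
opening: 0.0424
grasp_force: 0.0
```

```bash
python3 - <<'E'
from h import *
o=bot.get_obs();p=viewer.camera("wrist");c=cloud(p,o);q=c.reshape(-1,3);print(o["time"],o["ee_pos"],o["opening"])
u=np.array([np.cos(np.radians(-11.9)),np.sin(np.radians(-11.9))]);v=np.array([-u[1],u[0]])
P=q[:,:2]-[.50375,.2323];a=P@u;b=P@v
m=(abs(a)<.135)&(abs(b)<.06)&(q[:,2]>.126)&(q[:,2]<.142)
print("board",m.sum(),np.median(q[m,2]),"plane",np.linalg.lstsq(np.c_[a[m],b[m],np.ones(m.sum())],q[m,2],rcond=None)[0],cv2.minAreaRect((np.c_[a[m],b[m]]*1000).astype(np.float32)))
for s in(-.115,.115):
    m=(np.hypot(a-s,b)<.012)&(q[:,2]>.141);print("pin above board",m.sum(),q[m,2].max() if m.any() else None)
    m=(np.hypot(a-s,b)<.009);print(np.nanmin(q[m,2]),np.nanmax(q[m,2]))
E
```

```text
24.85 [0.50300956 0.23251411 0.28988958] 0.04241768682616039
board 25656 0.13360167761167707 plane [-0.00059855 -0.00035125  0.13359749] ((0.26094818115234375, 0.156402587890625), (255.10018920898438, 106.90470886230469), 0.1951664686203003)
pin above board 54 0.14888858119684584
0.124155727047987 0.14888858119684584
pin above board 36 0.14853305012887136
0.1252738922224071 0.14853305012887136
```

The board lies flat with its top at 0.1336, and both pins stand through it to 0.148. I'm handing the job in.

```bash
python3 -c "
from workcell import bot
print(bot.job_done())"
```

```text
the job is handed in; nothing more can be done
None
```

The job is handed in at about 25 s: the carton stands on the floor of the empty slot, level with the filed ones, and the cover lies flat on the end panels with both pins through its holes; the first grasp of the cover closed on air and was redone deeper without shifting the cover noticeably.

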